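# Set the pour-over stand's dripper arm to its height mark and close the cam lever

## Task

Set the pour-over coffee stand for the vessel standing in its U-shaped foot: grip the black knob of its open cam lever and lift the sliding dripper arm until the top edge of its black clamp is level with that vessel's colour mark on the post, the lower blue one for the steel jug or the upper orange one for the tall white mug. Hold the arm there (it drops if let go, and the cam must not be closed at any other height) while you swing the lever fully shut, counter-clockwise seen from above. Finish still gripping the knob with the arm at its mark, ready for the dripper to be set in, and leave the jug, the mug and the upturned white dripper cone where they stand.

Things in the scene. Friction and masses are not known exactly. Their poses are not given: they have to be found in the camera images.
- brew_stand: Coffee stand, fixed to the worktop: dark steel U-shaped foot (165 x 150 mm, 14 high) and upright 16 mm square aluminium post, top at z = 0.256 m. Origin at the foot of the post, on the worktop; z up along the post. The open side of the U, the arm and its ring point along the stand's -x; the lever is on its -y side, roughly facing the robot.
- dripper_arm (a joint): Height of the sliding arm, m: 0 = down on the stop collar (its start), up to 0.095. It slides without turning (0.41 kg, little friction) and falls if let go while the lever is open. Clamp: black block 44 mm along stand x, 44 high, reaching 14 mm to +y and 36 mm to -y of the post's axis. Its steel ring (106 mm across, 10 thick) is centred 95 mm from the post along stand -x.
- cam_lever (a joint): Cam lever angle, rad: 0 closed, 1.25 fully open; starts at 1.0 to 1.25. Vertical hinge axis 22.6 mm from the post's axis along stand -y; 85 mm from hinge to knob axis. From the hinge the lever points along (cos A, sin A) in stand x, y, A = -1.047 - angle. Light, stays where left; from 0.8 on a cam wedges on the post: up to about 8 N at the knob, over centre below 0.17, then stays shut.
- lever_knob: Upright black knob on the end of the cam lever, round, 20 mm in diameter and 44 mm high; it moves with lever and arm. Origin at its underside, on its axis, level with the lever's upper face; z up. The 15 mm wide lever arm runs beneath it.
- knob_mid (a point): Point on the knob's axis, 26 mm above the knob's underside: the height to grip it, with fingertips no more than 25 mm below.
- clamp_edge (a point): On the post's axis at the level of the clamp block's top edge; it rises with the arm. This is the edge to bring to a mark.
- low_mark (a point): Middle of the blue band (5 mm high) round the post, on the post's axis: the mark for the steel jug.
- high_mark (a point): Middle of the orange band (5 mm high) round the post, on the post's axis, 28 mm above the blue one: the mark for the tall white mug.
- cup_place (a point): On the worktop inside the U of the foot, under the centre of the ring: where the vessel in use stands. The other vessel stands well outside the foot, over 100 mm away.
- jug_mid (a point): Steel milk jug with handle, 76 mm in diameter, 84 mm high: centre of its round body, half-way up.
- mug_mid (a point): Tall white glazed mug with handle, 79 mm in diameter, 112 mm high: centre of its round body, half-way up.
- dripper: White ceramic dripper cone with a handle, standing upside down on its wide mouth, 100 mm in diameter, 82 mm high. Origin at the centre of the mouth, on the worktop.

How it is judged:
On the way, in this order (a step that is already met when the one before it is completed fails the run):
1. the dripper arm is held by the knob at the right mark (within 6 mm) with the lever still open (over 0.8 rad) (((horizontal distance between jug_mid and cup_place below 0.04 m and distance between clamp_edge and low_mark below 0.006 m) or (horizontal distance between mug_mid and cup_place below 0.04 m and distance between clamp_edge and high_mark below 0.006 m)) and value of joint cam_lever above 0.8 rad and contact force between the fingers and lever_knob above 3 N), for 0.2 s.
2. the lever is swung fully closed with the arm held at the mark (((horizontal distance between jug_mid and cup_place below 0.04 m and distance between clamp_edge and low_mark below 0.006 m) or (horizontal distance between mug_mid and cup_place below 0.04 m and distance between clamp_edge and high_mark below 0.006 m)) and value of joint cam_lever below 0.1 rad and contact force between the fingers and lever_knob above 3 N), for 0.2 s.
At the end, for the whole second after the job is handed in: Clamp top edge within 5 mm of the blue mark (jug in the foot) or orange mark (mug in the foot), at rest; cam lever under 0.1 rad; fingers press on the knob with over 3 N; jug and mug upright, the one in use within 40 mm of its place (((horizontal distance between jug_mid and cup_place below 0.04 m and distance between clamp_edge and low_mark below 0.005 m) or (horizontal distance between mug_mid and cup_place below 0.04 m and distance between clamp_edge and high_mark below 0.005 m)) and value of joint cam_lever below 0.1 rad and contact force between the fingers and lever_knob above 3 N and velocity of joint dripper_arm between -0.01 and 0.01 m/s and angle between each of jug_mid, mug_mid's own z axis and vertical below 0.1 rad); the arm keeps its last pose, push and grip.
It fails at once if the lever is closed past half (under 0.5 rad) while the arm is more than 8 mm from the right mark (value of joint cam_lever below 0.5 rad and not ((horizontal distance between jug_mid and cup_place below 0.04 m and distance between clamp_edge and low_mark below 0.008 m) or (horizontal distance between mug_mid and cup_place below 0.04 m and distance between clamp_edge and high_mark below 0.008 m))).
It fails at once if the jug, the mug or the dripper cone is moved by more than 15 mm (distance of any of jug_mid, mug_mid, dripper from where it was at the start of the episode above 0.015 m).
It also fails if it takes over 42 s, if anything falls off the work surface, if the arm or the gripper's body presses on something with over 40 N, if the wrist force passes 120 N, or if a joint passes its speed limit or range.

## Robot

A 7-joint arm with a two-finger parallel gripper is mounted at the origin on a cart in front of the work surface, level with it; the furniture and walls round the work are solid. World frame = base frame: x ahead of the robot, y to its left, z up, the work surface at z = 0. Lengths are in m, angles in rad, forces in N, time in s.
With the tool pointing down it reaches from about 0.4 to 0.925 m from the base axis. Payload 5.6 kg.
Tool frame: the origin (TCP) lies at the centre of the arm's flange, where the gripper is bolted on; the fingertips stand 173 mm ahead of it and the grasp point (between the pads) lies 155 mm ahead of it (ctrl.grip_point_offset is the distance from the TCP to the grasp point, in m); z points along the fingers, y is the direction in which the jaws open and shut (so a half turn about z gives the same grasp; the last joint's range is limited). The gripper opens to 85 mm and grips with 20 to 120 N. Pads are 22 mm wide; open, the fingers measure 114 mm over their backs; the gripper's body (76 mm by 85 mm) begins 54 mm behind the grasp point. The pads swing forward as they close: fully open they stand 13 mm farther back than shut.
Start: joints at [1.064, 0.468, -0.012, 1.603, 0.006, 1.071, -0.056], TCP at [0.291, -0.581, 0.405] pointing down, gripper open.
Joint ranges: [-2.53, 2.53], [-0.31, 2.02], [-1.57, 1.55], [0.28, 2.44], [-1.29, 4.43], [0.15, 1.84], [-2.92, 2.92]. Speed limits (rad/s): [2.57, 2.57, 3.14, 3.14, 3.14, 3.14, 3.14].

## Interface

Orientations are given as a 3x3 rotation matrix whose columns are the frame's x, y, z axes.
In Python, from workcell import ctrl, read_camera, camera_model, ticket, search_frame, cut_out gives the robot as it stands.
- The arm moves only by the tool jog_arm, never from a script. Its argument "targets" is a list that holds one entry, the list of rows, each a list of 7 numbers: the closure, from 0 (fully open) to 1 (shut), then the shift along the world's x, y, z in m, then the turn, a rotation vector about the world's x, y, z in degrees. In form: [[[jaw, dx, dy, dz, wx, wy, wz], ...]]. A call has 1 to 20 rows; each row is the pose to reach, as a shift and turn from the pose measured when the call began; what a row does not reach only later rows make up. A row lasts 1/12 s, in which the tool goes at most 41.7 mm and 7.16 degrees, less where a joint would pass 70% of its speed; a pose out of reach is approached as far as the arm can. A call with a gripper value outside its range is refused whole. The fingers move at their own pace and stop on an object; "force" is the grip in N (left out, the last holds). Time passes only in rows, so rows that repeat a pose let the fingers close. It gives the time, the measured TCP pose, the force and the opening at its end, in the units of the state.
- ctrl.state(): the state, without advancing time (a new reading comes with each control period).
- read_camera(name): name is "scene" or "side" or "wrist"; returns (picture, depth): 384x512x3 uint8, red, green, blue; 384x512 float32, m along the optical axis (not along the pixel's ray), 0 where there is no reading.
- camera_model(name): a dict with "mtx" (3x3 intrinsics, pixels), "R" (3x3) and "t" (3): a world point X has camera coordinates R X + t. Camera axes: x right, y down, z forward; pixel columns grow to the right and rows downward; lengths in m; the calibration is good to about 2 mm. A picture is of the moment at which its call begins: read the wrist's pose just before it. camera_model takes no time and is no camera call; for the wrist camera it gives the pose at the moment of the call.
- ticket.hand_in(): hands the job in, once; it reports no verdict.
Trained networks look in the newest picture that a camera, given by its name, has taken for a name from the list of things; names that differ only in an ending like _2 or _b are one class to them, and where a whole thing is asked for, a point or a joint stands for the part that bears it (a point fixed in the world has none). Each returns a list of dicts, best first, with "score" (0 to 1); they miss things now and then, are a little off and sometimes report something else, mostly with a low value. They report only what shows in the picture. A call takes as long as a camera call.
- search_frame(camera, target): "location" ([x, y, z] in m, in the coordinates of the camera as it stood for that picture, good to about 4 mm: the middle of the surface that is visible of it).
- cut_out(camera, target): "mask" (384x512 bool, what is visible of it).
The state is a dict: "time_s": time; "joint_pos": joint angles; "dq": joint speeds; "joint_torque": joint torques, N m; "tool_pos": TCP position; "orientation": TCP orientation; "contact_force": force on the tool from outside, world axes, zero at the start; "ft_torque": the same for the moment, N m; "width": finger opening in m.
Only numpy, scipy, OpenCV 4.12 (cv2) and the standard library are available. Lean on these libraries where they do the work, as an engineer would, in place of code of your own. Each camera call takes 0.05 s, during which the arm holds its last target.

## Working session

There is one attempt and no reset: what is moved stays moved. The work goes in short steps, Python scripts to look and compute and a tool call to move; the robot and the scene stay as the last step left them, time stands still between calls to the robot, and variables do not carry over. Pictures are saved under pics/ and viewed, and the job is handed in when it is done.

Besides the shell and the picture viewer there is one more tool, called after "Request:" in YAML: its name, and indented under it one key for each argument. jog_arm: Moves the arm, as the interface text tells. Its arguments: {"type":"object","properties":{"targets":{"type":"array"},"force":{"type":"number"}},"required":["targets"]}

```bash
mkdir -p pics; ls
cat > h.py <<'E'
import numpy as np, cv2
from workcell import ctrl, read_camera, camera_model, ticket, search_frame, cut_out
def w(cam, p, M=None):
    M=M or camera_model(cam); return np.array(M["R"]).T@(np.array(p)-np.array(M["t"]))
def px(M,u,v,d):
    K=np.array(M["mtx"]); p=np.array([(u-K[0,2])/K[0,0]*d,(v-K[1,2])/K[1,1]*d,d]); return w(None,p,M)
def proj(M,X):
    c=np.array(M["R"])@np.array(X)+np.array(M["t"]); q=np.array(M["mtx"])@c; return q[:2]/q[2]
E
python3 - <<'E'
from h import *
np.set_printoptions(precision=4,suppress=True)
for c in ["scene","side"]:
    im,d=read_camera(c); M=camera_model(c)
    cv2.imwrite(f"pics/{c}0.png",im[:,:,::-1]); np.save(f"{c}0.npy",d)
    np.save(f"{c}0im.npy",im)
    print(c, -np.array(M["R"]).T@np.array(M["t"]), np.array(M["R"])[2], M["mtx"][0][0])
    for n in ["brew_stand","lever_knob","clamp_edge","jug_mid","mug_mid","dripper","cam_lever"]:
        try:
            for r in search_frame(c,n)[:2]: print(c,n,round(r["score"],2),w(c,r["location"]))
        except Exception as e: print(n,e)
print(ctrl.state(), ctrl.grip_point_offset)
E
```

```text
pics
scene [-0.0461  0.6559  0.7305] [ 0.5976 -0.5201 -0.6102] 363.1297795860354
scene brew_stand 0.56 [0.5724 0.3457 0.1256]
scene lever_knob 0.64 [0.5084 0.3848 0.1597]
scene clamp_edge 0.8 [0.5759 0.3651 0.1329]
scene jug_mid 0.94 [0.4227 0.0628 0.0518]
scene mug_mid 0.88 [0.6063 0.4188 0.0763]
scene dripper 0.58 [ 0.4208 -0.0988  0.0351]
scene cam_lever 0.78 [0.517  0.3833 0.1376]
side [0.2191 0.91   0.6053] [ 0.3528 -0.7981 -0.4884] 363.21083498490634
side brew_stand 0.57 [0.5845 0.3427 0.1115]
side lever_knob 0.44 [0.5142 0.3933 0.1607]
side clamp_edge 0.93 [0.5784 0.3726 0.1304]
side clamp_edge 0.18 [0.5827 0.3461 0.1095]
side jug_mid 0.61 [0.4242 0.07   0.0575]
side mug_mid 0.63 [0.6099 0.4266 0.0785]
side dripper 0.62 [ 0.4149 -0.0989  0.0376]
side cam_lever 0.69 [0.5156 0.3901 0.1486]
{'time_s': 0.8, 'joint_pos': array([ 1.064 ,  0.4675, -0.0116,  1.6027,  0.006 ,  1.0714, -0.0563]), 'dq': array([-0.0005,  0.0001, -0.0005,  0.    , -0.0003,  0.0004, -0.0011]), 'joint_torque': array([  0.0004, -53.2168,   0.0215, -25.1619,   0.0115,   0.0011,
        -0.    ]), 'tool_pos': array([ 0.2908, -0.5814,  0.4047]), 'orientation': array([[ 0.8944,  0.4473,  0.    ],
       [ 0.4473, -0.8944, -0.0001],
       [-0.    ,  0.0001, -1.    ]]), 'contact_force': array([-0.1774, -0.7693, -0.5001]), 'ft_torque': array([-0.002 , -0.0009, -0.0306]), 'width': 0.08513017165428807} 0.1547
```

View pics/scene0.png

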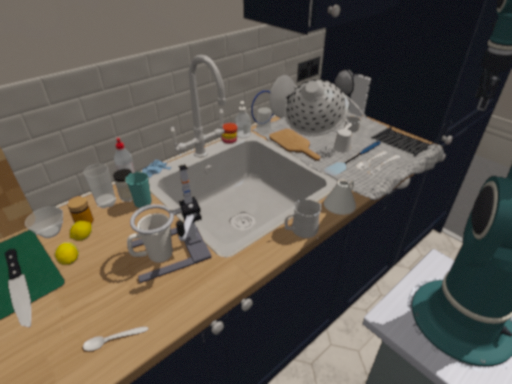

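View pics/side0.png

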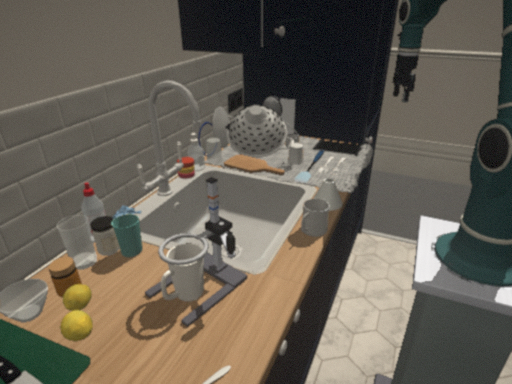

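The tall vessel with a handle stands inside the U (scene ~(155,235), side ~(185,268)). The other one is by the sink (scene ~(305,218)), with the cone beside it. Next I'll zoom in to identify them and measure the stand.

Run:
```python
from h import *
a=cv2.imread("pics/scene0.png")[150:290,110:250]; b=cv2.imread("pics/side0.png")[165:325,140:260]
a=cv2.resize(a,(580,580),interpolation=cv2.INTER_CUBIC); cv2.imwrite("pics/z1.png",a)
b=cv2.resize(b,(435,580),interpolation=cv2.INTER_CUBIC); cv2.imwrite("pics/z2.png",b)
for c in ["scene","side"]:
    M=camera_model(c); d=np.load(c+"0.npy")
    read_camera(c)
    for n in ["brew_stand","lever_knob","clamp_edge","jug_mid","mug_mid","dripper","cam_lever"]:
        r=cut_out(c,n)
        if not r: continue
        m=r[0]["mask"]; np.save(f"m_{c}_{n}.npy",m)
        v,u=np.nonzero(m&(d>0)); P=np.array([px(M,x,y,d[y,x]) for x,y in zip(u,v)])
        print(c,n,round(r[0]["score"],2),len(u),"u",u.min(),u.max(),"v",v.min(),v.max(),np.percentile(P,[2,50,98],axis=0).round(3).tolist())
```

```text
scene brew_stand 0.56 2869 u 129 211 v 163 282 [[0.51, 0.282, -0.0], [0.578, 0.344, 0.073], [0.81, 0.478, 0.247]]
scene lever_knob 0.44 168 u 175 186 v 219 237 [[0.507, 0.312, 0.001], [0.512, 0.387, 0.159], [0.697, 0.395, 0.178]]
scene clamp_edge 0.64 1158 u 130 201 v 197 239 [[0.508, 0.296, 0.001], [0.577, 0.363, 0.133], [0.738, 0.455, 0.176]]
scene jug_mid 0.66 1048 u 284 320 v 199 237 [[0.392, 0.01, 0.002], [0.425, 0.061, 0.051], [0.466, 0.109, 0.084]]
scene mug_mid 0.63 1323 u 127 171 v 213 261 [[0.582, 0.371, 0.011], [0.605, 0.416, 0.08], [0.656, 0.475, 0.112]]
scene dripper 0.89 840 u 324 355 v 179 213 [[0.388, -0.2, 0.002], [0.422, -0.099, 0.036], [0.486, -0.073, 0.083]]
scene cam_lever 0.79 281 u 176 195 v 213 238 [[0.507, 0.32, 0.071], [0.519, 0.379, 0.135], [0.591, 0.395, 0.177]]
side brew_stand 0.72 3347 u 146 246 v 178 326 [[0.511, 0.299, 0.001], [0.582, 0.344, 0.086], [0.694, 0.481, 0.24]]
side lever_knob 0.75 3287 u 146 246 v 178 325 [[0.511, 0.297, 0.001], [0.581, 0.343, 0.104], [0.696, 0.478, 0.243]]
side clamp_edge 0.68 1310 u 159 235 v 218 265 [[0.507, 0.306, 0.109], [0.581, 0.369, 0.13], [0.665, 0.458, 0.173]]
side jug_mid 0.91 902 u 302 328 v 198 236 [[0.391, 0.008, 0.005], [0.424, 0.073, 0.053], [0.46, 0.108, 0.081]]
side mug_mid 0.85 1685 u 161 203 v 244 300 [[0.581, 0.371, 0.008], [0.613, 0.429, 0.077], [0.654, 0.478, 0.109]]
side dripper 0.52 882 u 302 328 v 199 236 [[0.391, 0.01, 0.004], [0.424, 0.074, 0.053], [0.459, 0.108, 0.081]]
side cam_lever 0.48 225 u 222 235 v 234 257 [[0.506, 0.334, 0.127], [0.514, 0.391, 0.15], [0.56, 0.396, 0.175]]
```

Run:
```python
import cv2,numpy as np
a=cv2.imread("pics/z1.png");b=cv2.imread("pics/z2.png")
cv2.imwrite("pics/z12.png",cv2.resize(np.hstack([a[:, :],b]),None,fx=.78,fy=.78))
```

```text
(no output)
```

View pics/z12.png

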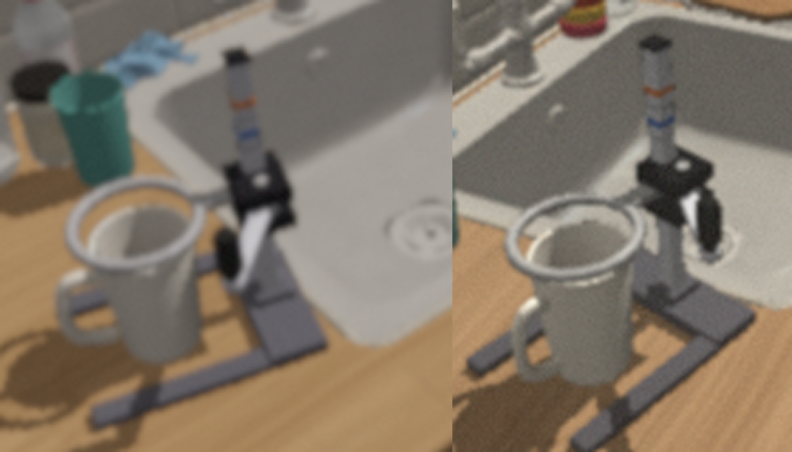

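Left and right crops: the tall white mug (z up to 0.112) is inside the U, under the ring, so the target is the orange band. The orange and blue bands sit above the black clamp, and the black knob hangs at the end of the lever. Now I'll measure the post, ring, bands, clamp top and knob.

```bash
cat > meas.py <<'E'
from h import *
np.set_printoptions(precision=4,suppress=True)
from scipy.optimize import least_squares
def cloud(c):
    M=camera_model(c); d=np.load(c+"0.npy"); im=np.load(c+"0im.npy")
    K=np.array(M["mtx"]); v,u=np.mgrid[0:384,0:512]
    p=np.stack([(u-K[0,2])/K[0,0]*d,(v-K[1,2])/K[1,1]*d,d],-1)
    return (p-np.array(M["t"]))@np.array(M["R"]), im, d, M
for c in ["scene","side"]:
    P,im,d,M=cloud(c)
    X=P.reshape(-1,3); C=im.reshape(-1,3).astype(int); ok=(d>0).ravel()
    box=ok&(X[:,0]>.45)&(X[:,0]<.75)&(X[:,1]>.25)&(X[:,1]<.5)
    post=box&(X[:,2]>.19)&(X[:,2]<.254)
    Q=X[post]; print(c,"post n",len(Q),np.median(Q,0),Q.min(0),Q.max(0))
    uv=np.argwhere(post.reshape(384,512)); print(uv.min(0),uv.max(0))
    hsv=cv2.cvtColor(im,cv2.COLOR_RGB2HSV).reshape(-1,3)
    org=post&(hsv[:,1]>80)&(hsv[:,0]<20); blu=box&(X[:,2]>.15)&(hsv[:,1]>80)&(hsv[:,0]>95)&(hsv[:,0]<130)
    for n,m in [("org",org),("blu",blu)]:
        print(n,m.sum(),X[m].mean(0) if m.any() else None, np.argwhere(m.reshape(384,512)).mean(0) if m.any() else None)
    m=np.load(f"m_{c}_mug_mid.npy").ravel()&ok&(X[:,2]>.03)&(X[:,2]<.105)
    Q=X[m]; Q=Q[(np.abs(Q[:,0]-.61)<.05)]
    f=least_squares(lambda p:np.hypot(Q[:,0]-p[0],Q[:,1]-p[1])-p[2],[.62,.4,.04],loss='soft_l1',f_scale=.002); print("mug",f.x)
E
python3 meas.py
```

```text
scene post n 168 [0.5883 0.3194 0.223 ] [0.5839 0.3096 0.1902] [0.607  0.3258 0.2534]
[168 179] [190 189]
org 14 [0.588  0.3181 0.2149] [181.6429 185.1429]
blu 3 [0.5877 0.3169 0.1861] [191. 187.]
mug [0.62   0.4076 0.0362]
side post n 274 [0.5884 0.322  0.2255] [0.5827 0.305  0.1902] [0.6039 0.3276 0.254 ]
[177 206] [207 218]
org 18 [0.5915 0.322  0.2135] [197.     212.0556]
blu 7 [0.5922 0.3228 0.1857] [208.     212.4286]
mug [0.619  0.4078 0.0362]
```

```bash
cat > meas2.py <<'E'
import io,contextlib
with contextlib.redirect_stdout(io.StringIO()):
    from meas import *
R=[];Kn=[];Po=[];Bk=[]
for c in ["scene","side"]:
    P,im,d,M=cloud(c); ok=d>0
    X=P[ok]; G=im[ok].max(1)
    r=np.hypot(X[:,0]-.6195,X[:,1]-.4077)
    m=(r<.056)&(X[:,2]>.118)&(X[:,2]<.19); print(c,"ring z pct",np.percentile(X[m,2],[5,50,95,99]),m.sum()); R.append(X[m])
    k=(np.hypot(X[:,0]-.512,X[:,1]-.386)<.025)&(X[:,2]>.1)&(X[:,2]<.2); Kn.append(np.c_[X[k],G[k]])
    print(c,"knob",k.sum(),np.percentile(X[k],[2,50,98],axis=0), G[k].mean())
    b=(np.hypot(X[:,0]-.586,X[:,1]-.317)<.05)&(X[:,2]>.1)&(X[:,2]<.19)&(G<60); Bk.append(X[b]); print("clamp black z",np.percentile(X[b,2],[2,25,50,75,90,98]))
    f=least_squares(lambda p:np.hypot(R[-1][:,0]-p[0],R[-1][:,1]-p[1])-.048,[.62,.408],loss='soft_l1',f_scale=.002); print("ring",f.x)
    top=R[-1]
    q=Kn[-1]; q=q[(q[:,3]<70)&(q[:,2]>.14)&(q[:,2]<.17)]
    f=least_squares(lambda p:np.hypot(q[:,0]-p[0],q[:,1]-p[1])-.010,[.515,.383],loss='soft_l1',f_scale=.002); print("knob",f.x,len(q))
    # knob top
    t=Kn[-1]; print("knob z hist",np.histogram(t[:,2],bins=np.arange(.10,.2,.006)))
E
python3 meas2.py
```

```text
scene ring z pct [0.1276 0.1323 0.1347 0.1352] 436
scene knob 171 [[0.5067 0.3706 0.1275]
 [0.5112 0.3876 0.1576]
 [0.523  0.3951 0.178 ]] 70.82456140350877
clamp black z [0.1149 0.1387 0.1486 0.1507 0.1515 0.1524]
ring [0.6178 0.4077]
knob [0.5178 0.3849] 63
knob z hist (array([ 0,  0,  0,  0, 13, 25,  5, 15, 14, 17, 23, 14, 42,  3,  0,  0]), array([0.1  , 0.106, 0.112, 0.118, 0.124, 0.13 , 0.136, 0.142, 0.148,
       0.154, 0.16 , 0.166, 0.172, 0.178, 0.184, 0.19 , 0.196]))
side ring z pct [0.1244 0.1295 0.1315 0.132 ] 567
side knob 219 [[0.5058 0.38   0.1237]
 [0.5121 0.3917 0.1552]
 [0.5253 0.396  0.1752]] 72.93150684931507
clamp black z [0.1098 0.1215 0.1426 0.1472 0.1481 0.1492]
ring [0.6168 0.4097]
knob [0.5157 0.3853] 92
knob z hist (array([ 0,  0,  0,  6, 28, 12, 16, 20, 23, 27, 24, 27, 36,  0,  0,  0]), array([0.1  , 0.106, 0.112, 0.118, 0.124, 0.13 , 0.136, 0.142, 0.148,
       0.154, 0.16 , 0.166, 0.172, 0.178, 0.184, 0.19 , 0.196]))
```

Everything agrees: post axis ≈ (0.594, 0.314), ring centre ≈ (0.617, 0.409), 97 mm away (95 nominal). The knob is at ≈ (0.516, 0.385) with its top at ≈ 0.176, and the lift needed is about 65 mm. I'll swing over now, bowing outward, with the jaw set tangential to the lever.

Request:
jog_arm:
  targets:
    - [[0.4,0.02,0.036,0,0,0,5],[0.4,0.04,0.072,0,0,0,10],[0.4,0.06,0.108,0,0,0,15],[0.4,0.08,0.144,0,0,0,20],[0.4,0.1,0.18,0,0,0,25],[0.4,0.12,0.216,0,0,0,30],[0.4,0.14,0.252,0,0,0,35],[0.4,0.16,0.288,0,0,0,40],[0.4,0.18,0.325,0,0,0,45],[0.4,0.2,0.365,0,0,0,50],[0.4,0.21,0.405,0,0,0,55],[0.4,0.21,0.445,0,0,0,60],[0.4,0.21,0.485,0,0,0,65],[0.4,0.21,0.525,0,0,0,70],[0.4,0.21,0.565,0,0,0,75],[0.4,0.21,0.605,0,0,0,80],[0.4,0.21,0.645,0,0,0,85],[0.4,0.21,0.685,0,0,0,90],[0.4,0.21,0.725,0,0,0,95],[0.4,0.21,0.765,0,0,0,100]]
  force: 60

```text
time_s: 3.27
tool_pos: [0.5005, 0.1854, 0.4051]
orientation: [[-0.599, 0.801, 0.001], [0.801, 0.599, -0.0], [-0.001, 0.001, -1.0]]
contact_force: [0.4, -0.0, -0.4]
width: 0.0511
```

Request:
jog_arm:
  targets:
    - [[0.4,0.003,0.04,0,0,0,1],[0.4,0.006,0.08,0,0,0,2],[0.4,0.009,0.12,0,0,0,3],[0.4,0.012,0.16,0,0,0,4],[0.4,0.0155,0.2,0,0,0,5],[0.4,0.0155,0.2,0,0,0,5],[0.4,0.0155,0.2,0,0,0,5]]

```text
time_s: 3.85
tool_pos: [0.5147, 0.3883, 0.4046]
orientation: [[-0.67, 0.743, -0.0], [0.743, 0.67, 0.001], [0.001, 0.001, -1.0]]
contact_force: [1.5, -0.7, 0.1]
width: 0.051
```

Run:
```python
from h import *
np.set_printoptions(precision=4,suppress=True)
s=ctrl.state(); print(s["tool_pos"],s["joint_pos"],s["time_s"])
for c in ["wrist","scene","side"]:
    M=camera_model(c); im,d=read_camera(c)
    cv2.imwrite(f"pics/{c}1.png",im[:,:,::-1]); np.save(f"{c}1.npy",d); np.save(f"{c}1im.npy",im)
    if c=="wrist":
        np.savez("wrist1M.npz",**M)
        print(-np.array(M["R"]).T@np.array(M["t"]),M["R"])
        for n in ["lever_knob","cam_lever","clamp_edge"]:
            for r in search_frame(c,n)[:2]: print(n,round(r["score"],2),w(c,r["location"],M))
a=cv2.imread("pics/wrist1.png"); b=cv2.imread("pics/side1.png")
cv2.imwrite("pics/ws1.png",cv2.resize(np.hstack([a,b]),(800,300)))
```

```text
[0.5147 0.3883 0.4046] [-0.2222  0.5628 -0.6813  1.5827  0.3792  1.1317 -0.257 ] 3.85
[0.4679 0.4414 0.3745] [[ 0.7431  0.6692  0.0007]
 [ 0.6429 -0.7142  0.2767]
 [ 0.1857 -0.2052 -0.9609]]
lever_knob 0.66 [0.5131 0.3874 0.1741]
lever_knob 0.3 [0.4289 0.0884 0.0375]
cam_lever 0.79 [0.5248 0.3812 0.1262]
clamp_edge 0.83 [0.5723 0.348  0.1341]
clamp_edge 0.74 [0.4315 0.0894 0.0354]
```

View pics/ws1.png

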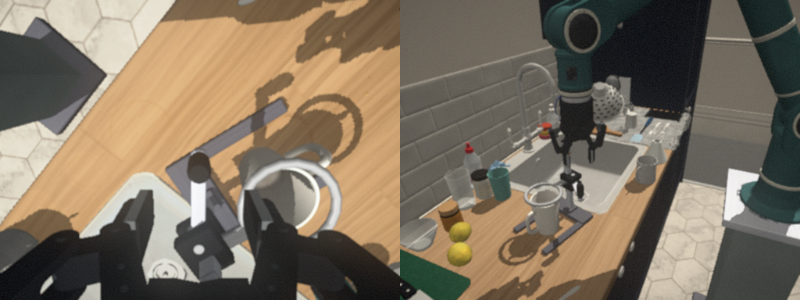

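The wrist view shows the knob at about (256,207) in full pixels, centred between the open fingers, with the lever running down to the clamp. I'll refine the knob from the wrist depth.

Run:
```python
from h import *
np.set_printoptions(precision=4,suppress=True)
M=dict(np.load("wrist1M.npz")); d=np.load("wrist1.npy"); im=np.load("wrist1im.npy")
K=M["mtx"]; v,u=np.mgrid[0:384,0:512]
p=np.stack([(u-K[0,2])/K[0,0]*d,(v-K[1,2])/K[1,1]*d,d],-1); P=(p-M["t"])@M["R"]
ok=d>0
k=ok&(np.hypot(P[...,0]-.514,P[...,1]-.386)<.03)&(P[...,2]>.165)
Q=P[k]; print("knob top",len(Q),Q.min(0),Q.max(0),Q.mean(0),np.median(Q[:,2]))
vv,uu=np.nonzero(k);print(uu.min(),uu.max(),vv.min(),vv.max())
l=ok&(P[...,2]>.11)&(P[...,2]<.15)&(np.hypot(P[...,0]-.514,P[...,1]-.386)<.07)&(im.max(2)>130)&(np.hypot(P[...,0]-.617,P[...,1]-.409)>.065)
Q=P[l]; print("lever",len(Q),np.median(Q,0)); c=Q[:,:2].mean(0); U,S,V=np.linalg.svd(Q[:,:2]-c); print(c,V[0])
b=ok&(np.hypot(P[...,0]-.585,P[...,1]-.316)<.045)&(P[...,2]>.14)&(P[...,2]<.165)
Q=P[b]; print("clamp top",len(Q),np.percentile(Q[:,2],[5,25,50,75,95]),Q.min(0),Q.max(0))
```

```text
knob top 12519 [0.4841 0.3629 0.165 ] [0.5415 0.4156 0.3211] [0.5039 0.3928 0.2899] 0.3076144839721867
128 361 203 383
lever 998 [0.5478 0.3526 0.132 ]
[0.5468 0.3536] [ 0.6747 -0.7381]
clamp top 3297 [0.1433 0.1496 0.1503 0.151  0.1584] [0.5561 0.2934 0.14  ] [0.6146 0.3468 0.165 ]
```

Run:
```python
from h import *
np.set_printoptions(precision=4,suppress=True)
M=dict(np.load("wrist1M.npz")); d=np.load("wrist1.npy"); im=np.load("wrist1im.npy")
K=M["mtx"]; v,u=np.mgrid[0:384,0:512]
p=np.stack([(u-K[0,2])/K[0,0]*d,(v-K[1,2])/K[1,1]*d,d],-1); P=(p-M["t"])@M["R"]
k=(d>0)&(np.hypot(P[...,0]-.514,P[...,1]-.386)<.03)&(P[...,2]>.168)&(P[...,2]<.19)
Q=P[k]; print(len(Q),np.percentile(Q,[1,50,99],axis=0),Q.mean(0)); (c,r)=cv2.minEnclosingCircle(Q[:,:2].astype(np.float32)); print(c,r)
k=(d>0)&(np.hypot(P[...,0]-.514,P[...,1]-.386)<.02)&(P[...,2]>.14)&(P[...,2]<.165);print(P[k].mean(0),k.sum())
# bands in wrist
hsv=cv2.cvtColor(im,cv2.COLOR_RGB2HSV); b=(d>0)&(np.hypot(P[...,0]-.594,P[...,1]-.314)<.02)&(P[...,2]>.16)
print(b.sum(), P[b].mean(0) if b.any() else 0)
# post in other cams z top check
for c in ["scene","side"]:
    M=camera_model(c); d=np.load(c+"0.npy");im=np.load(c+"0im.npy"); K=np.array(M["mtx"])
    p=np.stack([(u-K[0,2])/K[0,0]*d,(v-K[1,2])/K[1,1]*d,d],-1); P=(p-np.array(M["t"]))@np.array(M["R"])
    b=(d>0)&(np.hypot(P[...,0]-.592,P[...,1]-.316)<.022)&(P[...,2]>.24); print(c,"post top",np.percentile(P[b][:,2],[50,90,97,100]),b.sum())
    # band profile along post: predict pixel of axis at z, sample saturation
    for z in np.arange(.176,.226,.002):
        a=proj(M,[.589,.318,z]); q=im[int(round(a[1])),int(round(a[0]))]; print(round(z,3),a.round(1),q,end=";")
    print()
```

```text
755 [[0.5084 0.3787 0.1684]
 [0.5167 0.3882 0.1762]
 [0.5262 0.396  0.178 ]] [0.5168 0.3879 0.1752]
(0.5179804563522339, 0.3864462077617645) 0.010114776901900768
[0.5128 0.3921 0.155 ] 236
522 [0.5907 0.3208 0.1702]
scene post top [0.255  0.2573 0.2578 0.2583] 79
0.176 [186.8 194.2] [90 89 94];0.178 [186.7 193.5] [90 89 94];0.18 [186.6 192.9] [85 86 94];0.182 [186.5 192.3] [70 75 93];0.184 [186.4 191.6] [65 71 92];0.186 [186.3 191. ] [60 69 94];0.188 [186.2 190.3] [76 80 97];0.19 [186.2 189.7] [76 80 97];0.192 [186.1 189. ] [88 88 97];0.194 [186.  188.4] [91 91 94];0.196 [185.9 187.7] [91 91 94];0.198 [185.8 187.1] [91 89 93];0.2 [185.7 186.4] [89 88 91];0.202 [185.6 185.7] [89 88 91];0.204 [185.5 185.1] [94 91 93];0.206 [185.4 184.4] [95 87 89];0.208 [185.3 183.8] [95 87 89];0.21 [185.2 183.1] [98 77 71];0.212 [185.1 182.4] [104  72  57];0.214 [185.  181.8] [104  72  57];0.216 [184.9 181.1] [102  77  69];0.218 [184.8 180.4] [97 87 87];0.22 [184.7 179.7] [97 87 87];0.222 [184.6 179.1] [94 90 93];0.224 [184.5 178.4] [93 92 94];0.226 [184.4 177.7] [93 92 94];
side post top [0.2515 0.2542 0.2547 0.255 ] 89
0.176 [215.1 211. ] [91 89 90];0.178 [215.  210.2] [86 85 88];0.18 [214.9 209.5] [61 66 77];0.182 [214.9 208.7] [61 66 77];0.184 [214.8 207.9] [58 66 84];0.186 [214.8 207.2] [72 73 86];0.188 [214.7 206.4] [89 90 92];0.19 [214.7 205.6] [89 90 92];0.192 [214.6 204.8] [89 88 88];0.194 [214.5 204.1] [89 89 88];0.196 [214.5 203.3] [84 81 80];0.198 [214.4 202.5] [84 81 80];0.2 [214.4 201.7] [86 87 85];0.202 [214.3 200.9] [91 92 89];0.204 [214.2 200.2] [93 89 88];0.206 [214.2 199.4] [94 86 78];0.208 [214.1 198.6] [94 86 78];0.21 [214.1 197.8] [95 71 57];0.212 [214. 197.] [96 66 49];0.214 [213.9 196.2] [94 75 68];0.216 [213.9 195.4] [93 87 86];0.218 [213.8 194.6] [93 87 86];0.22 [213.8 193.8] [93 93 92];0.222 [213.7 193. ] [90 91 89];0.224 [213.6 192.2] [90 89 86];0.226 [213.6 191.4] [94 92 93];
```

Knob axis ≈ (0.5175, 0.387), hinge ≈ (0.5725, 0.322), radius 85.2 mm (85 nominal), lever angle ≈ 1.15, and lever top 0.132. Corrected for each camera's bias at the post top (0.256), the lift is ≈ 63 mm. Descending and gripping.

Request:
jog_arm:
  targets:
    - [[0.4,0.0028,-0.0013,-0.02,0,0,-2],[0.4,0.0028,-0.0013,-0.045,0,0,-2],[0.4,0.0028,-0.0013,-0.07,0,0,-2],[0.4,0.0028,-0.0013,-0.085,0,0,-2],[0.4,0.0028,-0.0013,-0.09,0,0,-2],[0.4,0.0028,-0.0013,-0.09,0,0,-2],[0.4,0.0028,-0.0013,-0.09,0,0,-2]]
  force: 60

```text
time_s: 4.73
tool_pos: [0.5198, 0.3827, 0.3163]
orientation: [[-0.638, 0.77, 0.003], [0.77, 0.638, 0.0], [-0.002, 0.002, -1.0]]
contact_force: [-0.6, 0.5, -0.1]
width: 0.0515
```

Run:
```python
from h import *
for c in ["wrist","side"]:
    im,d=read_camera(c); cv2.imwrite(f"pics/{c}2.png",im[:,:,::-1])
a=cv2.imread("pics/wrist2.png"); b=cv2.imread("pics/side2.png")[150:310,120:333]
cv2.imwrite("pics/ws2.png",np.hstack([cv2.resize(a,(400,300)),cv2.resize(b,(400,300))]))
```

```text
(no output)
```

View pics/ws2.png

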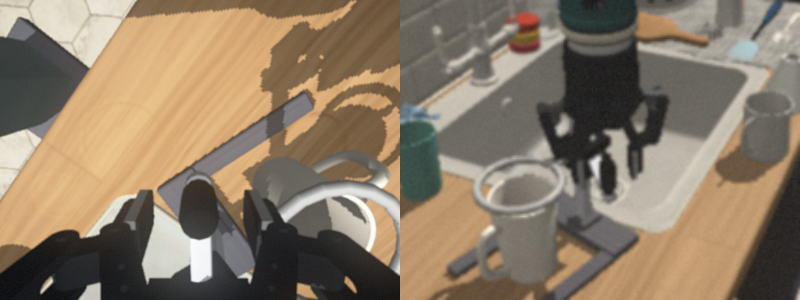

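The knob at (200,205) in the left crop sits between the pads. The tool is about 5 mm too close to the hinge, so I'll correct that and close.

Request:
jog_arm:
  targets:
    - [[0.4,-0.0023,0.0043,-0.001,0,0,0],[0.4,-0.0023,0.0043,-0.001,0,0,0],[0.4,-0.0023,0.0043,-0.001,0,0,0],[0.8,-0.0023,0.0043,-0.001,0,0,0],[1,-0.0023,0.0043,-0.001,0,0,0],[1,-0.0023,0.0043,-0.001,0,0,0],[1,-0.0023,0.0043,-0.001,0,0,0],[1,-0.0023,0.0043,-0.001,0,0,0],[1,-0.0023,0.0043,-0.001,0,0,0]]
  force: 60

```text
time_s: 5.58
tool_pos: [0.5175, 0.3873, 0.3162]
orientation: [[-0.638, 0.77, 0.004], [0.77, 0.638, 0.001], [-0.002, 0.003, -1.0]]
contact_force: [-0.4, -0.9, 2.0]
width: 0.0187
```

Request:
jog_arm:
  targets:
    - [[1,0,0,0.006,0,0,0],[1,0,0,0.015,0,0,0],[1,0,0,0.025,0,0,0],[1,0,0,0.035,0,0,0],[1,0,0,0.045,0,0,0],[1,0,0,0.053,0,0,0],[1,0,0,0.059,0,0,0],[1,0,0,0.062,0,0,0],[1,0,0,0.063,0,0,0],[1,0,0,0.063,0,0,0],[1,0,0,0.063,0,0,0]]

```text
time_s: 6.5
tool_pos: [0.5176, 0.3873, 0.379]
orientation: [[-0.638, 0.77, 0.004], [0.77, 0.638, 0.001], [-0.002, 0.003, -1.0]]
contact_force: [0.4, -0.1, -3.6]
width: 0.0184
```

```bash
cat > look.py <<'E'
from h import *
import sys
np.set_printoptions(precision=4,suppress=True)
tag=sys.argv[1]
s=ctrl.state(); print(s["tool_pos"],s["contact_force"],s["width"],s["time_s"],s["joint_pos"])
v,u=np.mgrid[0:384,0:512]
for c,off in [("scene",-.0018),("side",.001),("wrist",0)]:
    M=camera_model(c); im,d=read_camera(c); cv2.imwrite(f"pics/{c}{tag}.png",im[:,:,::-1]); np.save(f"{c}{tag}.npy",d)
    K=np.array(M["mtx"]); p=np.stack([(u-K[0,2])/K[0,0]*d,(v-K[1,2])/K[1,1]*d,d],-1); P=(p-np.array(M["t"]))@np.array(M["R"])
    # black clamp top region: around post, exclude tool
    xs=np.array([-.2410,-.970]); ys=np.array([.970,-.241]); q=P[...,:2]-np.array([.5944,.3165])
    sx=q@xs; sy=q@ys
    b=(d>0)&(np.abs(sx)<.02)&(sy>-.034)&(sy<.013)&((np.abs(sx)>.009)|(np.abs(sy)>.009))&(P[...,2]>.13)&(P[...,2]<.235)
    if b.sum()>5:
        h,e=np.histogram(P[b][:,2]+off,bins=np.arange(.13,.235,.003)); print(c,"clamp z hist",[(round(x,3),n) for x,n in zip(e,h) if n>5], np.percentile(P[b][:,2]+off,[50,80,90]))
    x0=np.hypot(P[...,0]-.617,P[...,1]-.409); r=(d>0)&(x0<.056)&(x0>.042)&(P[...,2]>.118)&(P[...,2]<.23); 
    if r.sum()>5: print(c,"ring z",np.percentile(P[r][:,2]+off,[25,50,75,95]))
a=cv2.imread(f"pics/scene{tag}.png")[140:260,100:260]; b=cv2.imread(f"pics/side{tag}.png")[160:280,140:300]
cv2.imwrite(f"pics/z{tag}.png",np.hstack([cv2.resize(a,(400,300),interpolation=cv2.INTER_CUBIC),cv2.resize(b,(400,300),interpolation=cv2.INTER_CUBIC)]))
E
python3 look.py 3
```

```text
[0.5176 0.3873 0.379 ] [ 0.4285 -0.053  -3.5566] 0.018381181469652026 6.5 [-0.2343  0.5861 -0.6588  1.6038  0.3956  1.0849 -0.3068]
scene clamp z hist [(np.float64(0.184), np.int64(11)), (np.float64(0.211), np.int64(35))] [0.2112 0.2127 0.2131]
scene ring z [0.191  0.1928 0.194  0.1952]
side clamp z hist [(np.float64(0.181), np.int64(9)), (np.float64(0.184), np.int64(18)), (np.float64(0.208), np.int64(9)), (np.float64(0.211), np.int64(12))] [0.185  0.2113 0.2123]
side ring z [0.1906 0.1928 0.194  0.195 ]
wrist clamp z hist [(np.float64(0.169), np.int64(8)), (np.float64(0.184), np.int64(81)), (np.float64(0.193), np.int64(7))] [0.1857 0.1863 0.1867]
wrist ring z [0.193  0.1947 0.1956 0.1965]
```

View pics/z3.png

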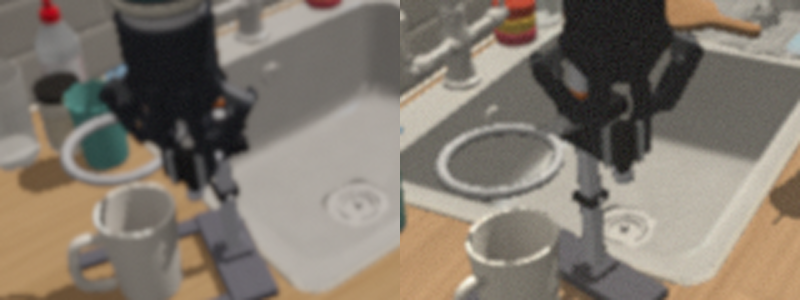

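The mug stays put and the ring has risen by 62.3 mm. The clamp top is ≈ 0.2125, against the orange band at ≈ 0.212. A sliver of orange shows in the left crop at (220,103). Next I'll check how much of the band is still visible and compute the arc.

Run:
```python
from h import *
a=cv2.imread("pics/scene3.png")[165:205,170:210]; b=cv2.imread("pics/scene0.png")[165:205,170:210]
cv2.imwrite("pics/o3.png",np.hstack([cv2.resize(x,(400,400),interpolation=cv2.INTER_NEAREST) for x in (a,b)]))
M=camera_model("scene")
c=np.array([.5725,.322]); k=np.array([.5175,.3872]); r0=k-c; print(np.hypot(*r0))
for g in [4,8,12,16,20,24,28,32,36,40,44,48,52,56,60,63,66,68]:
    t=np.deg2rad(g); R=np.array([[np.cos(t),-np.sin(t)],[np.sin(t),np.cos(t)]]); print(g,(c+R@r0-k).round(4))
```

```text
0.08529970691626088
4 [-0.0044 -0.004 ]
8 [-0.0085 -0.0083]
12 [-0.0124 -0.0129]
16 [-0.0158 -0.0177]
20 [-0.019  -0.0227]
24 [-0.0218 -0.028 ]
28 [-0.0242 -0.0335]
32 [-0.0262 -0.0391]
36 [-0.0278 -0.0448]
40 [-0.029  -0.0506]
44 [-0.0299 -0.0565]
48 [-0.0303 -0.0624]
52 [-0.0302 -0.0684]
56 [-0.0298 -0.0743]
60 [-0.029  -0.0802]
63 [-0.0281 -0.0846]
66 [-0.0269 -0.0889]
68 [-0.0261 -0.0918]
```

View pics/o3.png

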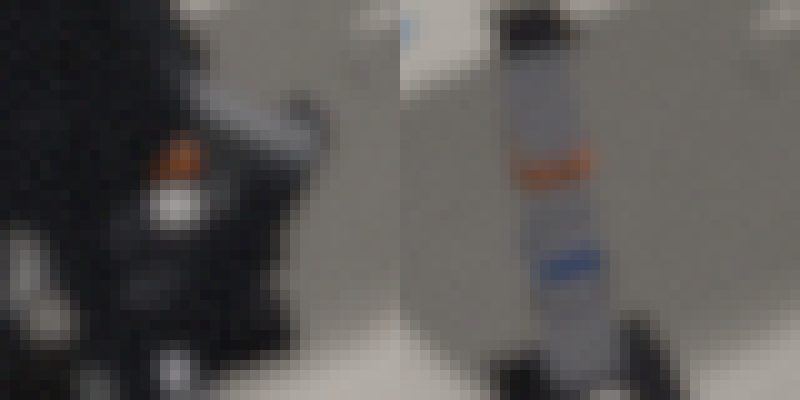

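In the left zoom the orange is still largely visible at (180,160). The clamp edge is therefore at or slightly below mid-band, so I'll raise it 1 mm, hold, then start the arc.

Request:
jog_arm:
  targets:
    - [[1,0,0,0.001,0,0,0],[1,0,0,0.001,0,0,0],[1,0,0,0.001,0,0,0],[1,0,0,0.001,0,0,0],[1,-0.0022,-0.002,0.001,0,0,2],[1,-0.0044,-0.004,0.001,0,0,4],[1,-0.0065,-0.0061,0.001,0,0,6],[1,-0.0085,-0.0083,0.001,0,0,8],[1,-0.0105,-0.0106,0.001,0,0,10],[1,-0.0124,-0.0129,0.001,0,0,12],[1,-0.0124,-0.0129,0.001,0,0,12],[1,-0.0124,-0.0129,0.001,0,0,12]]
  force: 70

```text
time_s: 7.65
tool_pos: [0.5053, 0.3742, 0.3798]
orientation: [[-0.783, 0.622, 0.003], [0.622, 0.783, 0.001], [-0.002, 0.003, -1.0]]
contact_force: [1.0, -0.1, -3.5]
width: 0.0184
```

Request:
jog_arm:
  targets:
    - [[1,-0.0017,-0.0024,0,0,0,2],[1,-0.0034,-0.0048,0,0,0,4],[1,-0.0051,-0.0073,0,0,0,6],[1,-0.0066,-0.0098,0,0,0,8],[1,-0.0081,-0.0124,0,0,0,10],[1,-0.0094,-0.0151,0,0,0,12],[1,-0.0106,-0.0178,0,0,0,14],[1,-0.0118,-0.0206,0,0,0,16],[1,-0.0118,-0.0206,0,0,0,16],[1,-0.0118,-0.0206,0,0,0,16]]

```text
time_s: 8.48
tool_pos: [0.4936, 0.3537, 0.3798]
orientation: [[-0.924, 0.383, 0.003], [0.383, 0.924, 0.002], [-0.002, 0.003, -1.0]]
contact_force: [0.9, 0.7, -5.1]
width: 0.0181
```

```bash
python3 look.py 4
python3 - <<'E'
from h import *
a=cv2.imread("pics/scene4.png")[165:205,170:210]; b=cv2.imread("pics/side4.png")[185:225,195:235]
cv2.imwrite("pics/o4.png",np.hstack([cv2.resize(x,(400,400),interpolation=cv2.INTER_NEAREST) for x in (a,b)]))
E
```

```text
[0.4936 0.3537 0.3798] [ 0.8653  0.7397 -5.0872] 0.01812292302333831 8.4833 [-0.1042  0.559  -0.7881  1.6982  0.4443  1.0682  0.1437]
scene clamp z hist [(np.float64(0.184), np.int64(12)), (np.float64(0.211), np.int64(25))] [0.2107 0.2126 0.2131]
scene ring z [0.1918 0.1937 0.195  0.1962]
side clamp z hist [(np.float64(0.184), np.int64(40)), (np.float64(0.187), np.int64(7)), (np.float64(0.19), np.int64(6)), (np.float64(0.193), np.int64(8)), (np.float64(0.208), np.int64(10)), (np.float64(0.211), np.int64(111)), (np.float64(0.214), np.int64(7))] [0.2116 0.2129 0.2136]
side ring z [0.1916 0.194  0.195  0.196 ]
wrist clamp z hist [(np.float64(0.169), np.int64(19)), (np.float64(0.172), np.int64(40)), (np.float64(0.175), np.int64(41)), (np.float64(0.178), np.int64(49)), (np.float64(0.181), np.int64(61)), (np.float64(0.184), np.int64(82))] [0.1809 0.1849 0.1856]
wrist ring z [0.1947 0.1962 0.1969 0.1976]
```

View pics/z4.png

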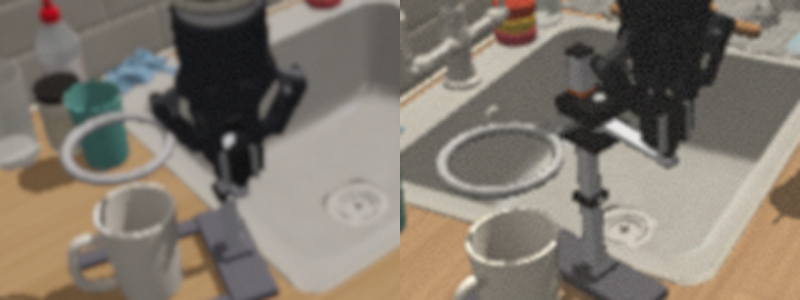

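View pics/o4.png

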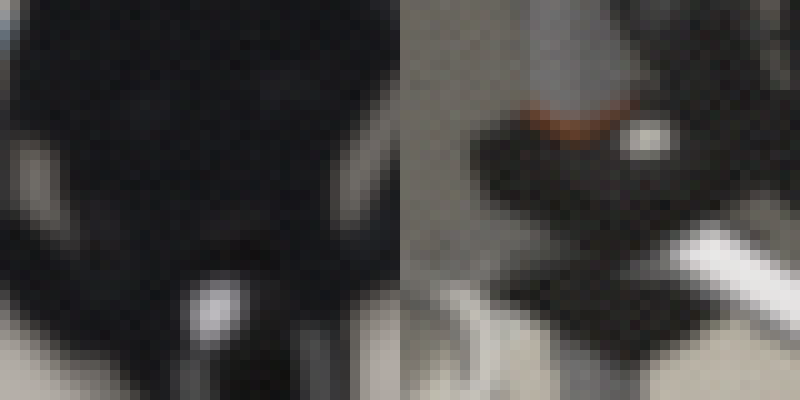

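In the side zoom the clamp's top edge runs right through the orange band at (575,125), with no post visible between them. The ring has risen 63.3 mm. I'll carry on closing.

Request:
jog_arm:
  targets:
    - [[1,-0.001,-0.0028,0,0,0,2],[1,-0.002,-0.0056,0,0,0,4],[1,-0.0028,-0.0084,0,0,0,6],[1,-0.0036,-0.0113,0,0,0,8],[1,-0.0042,-0.0142,0,0,0,10],[1,-0.0048,-0.0171,0,0,0,12],[1,-0.0053,-0.02,0,0,0,14],[1,-0.0057,-0.023,0,0,0,16],[1,-0.0059,-0.026,0,0,0,18],[1,-0.0061,-0.0289,0,0,0,20],[1,-0.0061,-0.0289,0,0,0,20]]

```text
time_s: 9.55
tool_pos: [0.4875, 0.3246, 0.38]
orientation: [[-0.999, 0.044, 0.002], [0.044, 0.999, 0.003], [-0.002, 0.003, -1.0]]
contact_force: [-0.5, 0.8, -4.7]
width: 0.0183
```

Request:
jog_arm:
  targets:
    - [[1,0,-0.003,0,0,0,2],[1,0.0001,-0.006,0,0,0,4],[1,0.0003,-0.009,0,0,0,6],[1,0.0005,-0.0119,0,0,0,8],[1,0.0009,-0.0149,0,0,0,10],[1,0.0013,-0.0178,0,0,0,12],[1,0.0019,-0.0207,0,0,0,14],[1,0.0026,-0.0236,0,0,0,16],[1,0.0034,-0.0265,0,0,0,18],[1,0.0034,-0.0265,0,0,0,18],[1,0.0034,-0.0265,0,0,0,18]]

```text
time_s: 10.47
tool_pos: [0.4904, 0.2995, 0.3803]
orientation: [[-0.964, -0.265, 0.001], [-0.265, 0.964, 0.007], [-0.003, 0.007, -1.0]]
contact_force: [-0.3, 4.6, -6.3]
width: 0.0187
```

```bash
python3 look.py 5
python3 - <<'E'
from h import *
s=ctrl.state(); print(s["orientation"],s["ft_torque"])
a=cv2.imread("pics/side5.png")[180:230,190:240]; b=cv2.imread("pics/wrist5.png")
cv2.imwrite("pics/o5.png",np.hstack([cv2.resize(a,(400,400),interpolation=cv2.INTER_NEAREST),cv2.resize(b,(400,400))]))
M=camera_model("side"); d=np.load("side5.npy"); im=cv2.imread("pics/side5.png")
v,u=np.mgrid[0:384,0:512]; K=np.array(M["mtx"]); p=np.stack([(u-K[0,2])/K[0,0]*d,(v-K[1,2])/K[1,1]*d,d],-1); P=(p-np.array(M["t"]))@np.array(M["R"])
l=(d>0)&(im.max(2)>120)&(P[...,2]>.18)&(P[...,2]<.21)&(np.hypot(P[...,0]-.5725,P[...,1]-.322)<.09)&(np.hypot(P[...,0]-.617,P[...,1]-.409)>.065)
Q=P[l];print(len(Q),Q.mean(0)); 
if len(Q)>5:
    c=Q[:,:2].mean(0);V=np.linalg.svd(Q[:,:2]-c)[2][0];print(np.rad2deg(np.arctan2(V[1],V[0])))
E
```

```text
[0.4904 0.2995 0.3803] [-0.3021  4.5865 -6.3418] 0.018746758067755345 10.4667 [ 0.104   0.5696 -0.9602  1.7716  0.5212  1.0741  0.8014]
scene clamp z hist [(np.float64(0.169), np.int64(6)), (np.float64(0.181), np.int64(7)), (np.float64(0.184), np.int64(24)), (np.float64(0.187), np.int64(6)), (np.float64(0.19), np.int64(6)), (np.float64(0.193), np.int64(8)), (np.float64(0.196), np.int64(6)), (np.float64(0.199), np.int64(8)), (np.float64(0.205), np.int64(6)), (np.float64(0.211), np.int64(96)), (np.float64(0.214), np.int64(24))] [0.212  0.2135 0.2141]
scene ring z [0.1924 0.1944 0.1957 0.1968]
side clamp z hist [(np.float64(0.184), np.int64(39)), (np.float64(0.187), np.int64(8)), (np.float64(0.19), np.int64(8)), (np.float64(0.208), np.int64(7)), (np.float64(0.211), np.int64(129)), (np.float64(0.214), np.int64(18))] [0.2126 0.2136 0.2141]
side ring z [0.1924 0.1944 0.1957 0.1967]
wrist clamp z hist [(np.float64(0.172), np.int64(50)), (np.float64(0.175), np.int64(55)), (np.float64(0.178), np.int64(39)), (np.float64(0.181), np.int64(25)), (np.float64(0.184), np.int64(57)), (np.float64(0.187), np.int64(98))] [0.1833 0.1874 0.1879]
[[-9.64123830e-01 -2.65451674e-01  8.06291987e-04]
 [-2.65440636e-01  9.64104042e-01  6.68317339e-03]
 [-2.55140892e-03  6.22938406e-03 -9.99977342e-01]] [ 0.83540367  0.07203789 -0.78728137]
110 [0.52949098 0.31253106 0.19342664]
-166.0019138637741
```

View pics/o5.png

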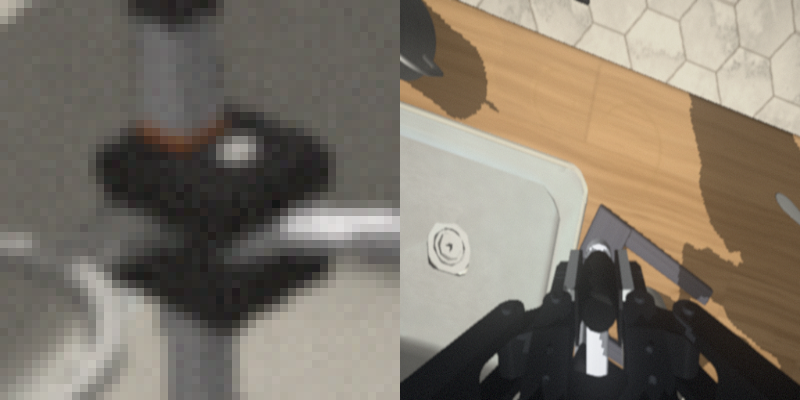

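View pics/z5.png

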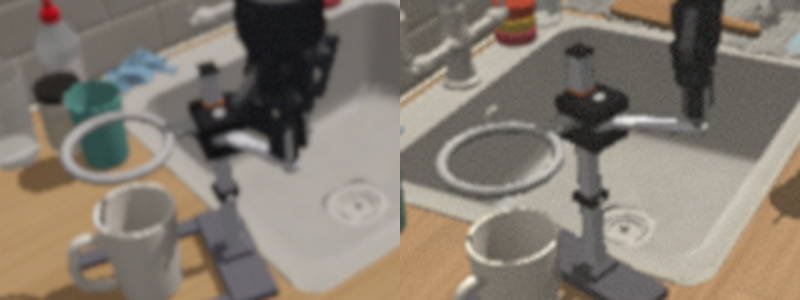

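The clamp edge sits in the orange band in both views: (175,140) in the side zoom. The lever direction is ≈ 194–195° against 196° nominal closed, with a 4.6 N reaction. I'll push a little further to confirm the stop.

Request:
jog_arm:
  targets:
    - [[1,0.0005,-0.0015,0,0,0,1],[1,0.001,-0.003,0,0,0,2],[1,0.001,-0.004,0,0,0,2],[1,0.001,-0.004,0,0,0,2],[1,0.001,-0.004,0,0,0,2]]

```text
time_s: 11.03
tool_pos: [0.4899, 0.2984, 0.3804]
orientation: [[-0.953, -0.303, -0.0], [-0.303, 0.953, 0.012], [-0.004, 0.012, -1.0]]
contact_force: [-1.0, 10.1, -9.6]
width: 0.0181
```

It is against the stop: 1 mm of motion for 10 N. I'll relax to a light push and check.

Request:
jog_arm:
  targets:
    - [[1,0,-0.001,0,0,0,0],[1,0,-0.001,0,0,0,0],[1,0,-0.001,0,0,0,0],[1,0,-0.001,0,0,0,0]]

```text
time_s: 11.37
tool_pos: [0.4897, 0.2983, 0.3804]
orientation: [[-0.952, -0.305, 0.0], [-0.305, 0.952, 0.014], [-0.005, 0.014, -1.0]]
contact_force: [2.1, 6.6, -9.6]
width: 0.018
```

```bash
python3 look.py 6
python3 - <<'E'
from h import *
for c in ["scene","side"]:
    for n in ["jug_mid","mug_mid","dripper"]:
        for r in search_frame(c,n)[:1]: print(c,n,round(r["score"],2),w(c,r["location"]).round(4))
E
```

```text
[0.4897 0.2983 0.3804] [ 2.1466  6.5864 -9.5803] 0.018002688212520462 11.3667 [ 0.1162  0.5724 -0.9734  1.7753  0.524   1.07    0.8406]
scene clamp z hist [(np.float64(0.169), np.int64(7)), (np.float64(0.184), np.int64(25)), (np.float64(0.187), np.int64(6)), (np.float64(0.19), np.int64(6)), (np.float64(0.193), np.int64(11)), (np.float64(0.199), np.int64(7)), (np.float64(0.208), np.int64(7)), (np.float64(0.211), np.int64(107)), (np.float64(0.214), np.int64(22))] [0.2122 0.2135 0.2141]
scene ring z [0.1925 0.1945 0.1957 0.1968]
side clamp z hist [(np.float64(0.184), np.int64(30)), (np.float64(0.187), np.int64(17)), (np.float64(0.19), np.int64(9)), (np.float64(0.193), np.int64(6)), (np.float64(0.208), np.int64(6)), (np.float64(0.211), np.int64(127)), (np.float64(0.214), np.int64(20))] [0.2126 0.2135 0.2141]
side ring z [0.1922 0.1945 0.1957 0.1968]
wrist clamp z hist [(np.float64(0.169), np.int64(6)), (np.float64(0.172), np.int64(33)), (np.float64(0.175), np.int64(51)), (np.float64(0.178), np.int64(34)), (np.float64(0.181), np.int64(24)), (np.float64(0.184), np.int64(50)), (np.float64(0.187), np.int64(80))] [0.1826 0.1875 0.1879]
scene jug_mid 0.65 [0.4259 0.0643 0.0517]
scene mug_mid 0.84 [0.6118 0.418  0.0792]
scene dripper 0.7 [ 0.4233 -0.0979  0.0385]
side jug_mid 0.64 [0.4225 0.0716 0.0565]
side mug_mid 0.55 [0.6134 0.4233 0.0789]
side dripper 0.98 [ 0.414  -0.0976  0.039 ]
```

View pics/z6.png

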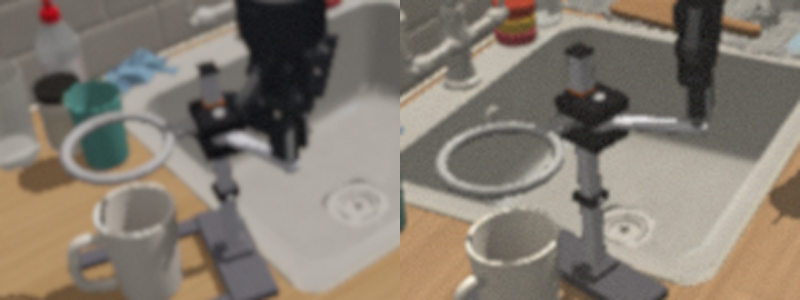

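Final checks agree: the clamp edge is in the orange band (left crop (212,100), right crop (580,90)), the arm is steady, the lever is on its stop, and the vessels haven't moved. Handing in.

```bash
python3 -c "
from workcell import ticket; print(ticket.hand_in())"
```

```text
the job is handed in; nothing more can be done
None
```

The stand is set for the tall white mug, which was the vessel in the foot (rim measured at 0.112 m). I gripped the knob and lifted the arm about 64 mm to the orange mark. I then swung the lever about 66° counter-clockwise until it was shut, and handed in at about 11.5 s, still gripping the knob.

**Last checks:**
- **Height:** the clamp's top edge measured about 0.213 m. My readings of the orange mark spread from 0.212 to 0.215 m depending on the method, so the height is only confirmed to 1–2 mm. In both the scene and side pictures the clamp edge lies in the orange band, and the height was the same in the last two looks.
- **Lever:** it points at about 196°, where I reckoned closed to be, and it gave only about 1 mm under a 10 N push. I judged it closed from that, as I had no direct reading of the lever angle.
- **Grip:** the gripper was set to 70 N and the fingers read 18 mm open on the 20 mm knob. At hand-in the tool carried about 7 N sideways and 10 N vertically.
- **Other things:** the jug and cone were found within about 4 mm of where they started, and the mug within about 7 mm. I put the mug's difference down to the detector, because the mug looks unmoved in the pictures. Its wrist-camera clamp readings did not match because the gripper was in the way, so I left those out.

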